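# Shut and latch the feeding-spoon box

## Task

The baby's bamboo spoon lies clean in the clear box: with a fingertip, push the box's flip-top lid over until it is fully shut, then push the red latch arm round until it points straight in over the lid, square to the lid's front edge. Only touch and push, gently: pinch or lift nothing, leave the spoon in its box, and leave the jars, the sugar bowl and the tea strainer where they stand.

Things in the scene. Friction and masses are not known exactly. Their poses are not given: they have to be found in the camera images.
- box: Clear acrylic box fixed to the shelf, 110 (x) x 170 (y) x 55 mm high, walls 4 mm, white base. Origin: centre of its underside; z up; +x points to the hinge side (away from the robot within 0.5 rad). At its front (-x) a white block 24 mm wide, 60 mm high and a white post (radius 8, up to z = 63 mm), 21 mm out from the wall, carry the latch.
- lid (a joint): Lid hinge, rad: 0 = shut, 1.57 = upright, limit 1.95; starts at 1.25 to 1.8. Clear plate 112 (hinge to free edge) x 170 x 5 mm with white strips along hinge and free edge; its top when shut is at z = 60 mm. Stiff (0.12 N m friction, 0.1 kg): stays at any angle, so push it all the way down, starting on its far (+x) face, which becomes its top.
- latch (a joint): Latch arm's angle about its upright pivot, rad, anticlockwise from above: 0 = points along the box's +x, straight in over the lid (latched); 1.57 = along the box's +y, clear of the lid; starts at 1.5 to 2.2. NO stop or click at 0: it turns on (limits -1.6, 2.7) and stays where left by friction (0.03 N m, under 1 N at the peg).
- lid_hinge (a point): Middle of the lid's hinge line: 55 mm along the box's +x from its origin, 55 mm up. The hinge line runs along the box's y.
- lid_edge (a point): Middle of the lid's free edge, on its outer (top) face, 112 mm from the hinge; moves with the lid.
- latch_pivot (a point): On the latch's upright pivot axis, at the underside of the arm: box frame (-68, 0, 64) mm. The red arm is 56 mm long, 12 mm wide, 6 mm thick (z 64 to 70 mm), and passes 4 mm over the shut lid. A red hub of radius 9 mm reaches z = 73 mm.
- peg: Red finger peg on the latch arm, an upright pin of radius 5 mm and 25 mm tall, carried by the arm and free to spin on itself like a roller. Origin: centre of its foot on the arm's top, 50 mm out from the pivot axis, at z = 70 mm; its top is at z = 95 mm. Push it sideways, along its circle about the pivot, with a flat side of the finger square to the push.
- spoon: Bamboo feeding spoon, 130 mm long, 20 g, lying loose in the box along the box's y. Stays there.
- jar_a: Small green glass jar with purple screw lid, radius 26, 72 mm tall, loose, 160 g; origin under its centre. Bystander beside the box.
- jar_b: Small amber glass jar with purple screw lid, radius 26, 72 mm tall, loose, 160 g; origin under its centre. Bystander beside the box.
- sugar_bowl: White ceramic sugar bowl with blue lid, radius 46, 77 mm tall, loose, 350 g; origin under its centre. Bystander beside the box.
- strainer: Steel tea strainer, cup radius 34, 28 mm tall, with a rod handle out to 110 mm along its -y, loose, 100 g; origin under the cup's centre. Bystander beside the box.
Things that resemble listed ones, but are neither listed nor needed, are in the scene too. Of the things shaped like the box, the clear one is meant. Leave any yellow look-alike of the spoon alone.

How it is judged:
By the outcome, as a careful person would: the job done as asked, in the order asked, and still so for the second after the job is handed in, with the robot touching nothing.
It also fails if it takes over 59 s, if anything falls off the work surface, if the arm or the gripper's body presses on something with over 40 N, if the wrist force passes 120 N, or if a joint passes its speed limit or range.

## Robot

A 6-joint arm with a two-finger parallel gripper is mounted at the origin on the work surface. World frame = base frame: x ahead of the robot, y to its left, z up, the work surface at z = 0. Lengths are in mm, angles in degrees, forces in N, time in s.
With the tool pointing down it reaches from about 300 to 850 mm from the base axis. Payload 4.2 kg.
Tool frame: the origin (TCP) lies on the centre line of the jaws, within the pads' length; the fingertips stand 14 mm ahead of it and the grasp point (between the pads) lies 5 mm behind it; z points along the fingers, y is the line along which they close (so a half turn about z gives the same grasp; the last joint's range is limited). The gripper opens to 91 mm and grips with 3 to 60 N. Pads are 32 mm wide; open, the fingers measure 118 mm over their backs; the gripper's body (76 mm by 178 mm) begins 60 mm behind the grasp point.
Start: joints at [70.76, 18.312, 89.639, -0, 72.044, -1.146], TCP at [178.584, 546.58, 227.976] pointing down, gripper open.
Joint ranges: [-177.97, 177.97], [-48.28, 115.42], [12.27, 149.76], [-77.06, 257.06], [2.81, 150.46], [-146.56, 146.56]. Speed limits (degrees/s): [147.25, 147.25, 180, 180, 180, 180].

## Interface

Orientations are given as [roll, pitch, yaw] about the fixed x, y, z axes, in that order (R = Rz(yaw) Ry(pitch) Rx(roll)).
In Python, from workcell import * gives the robot as it stands. The module is installed in compiled form; this text tells all that it offers.
- The arm moves only by the shell command python3 -m crank 'ROWS' [FORCE]. ROWS is JSON, a list of rows, each an object of numbers: "grip": the finger opening in m, from 0 to 0.0912; "x", "y", "z": the shift along the tool's x, y, z in m; "yaw": the turn about the tool's z in rad. In form: [{"grip": .., "x": .., "y": .., "z": .., "yaw": ..}, ...]. A call has exactly 5 rows; each row is the pose to reach, as a shift and turn from the pose commanded when the call began, along the tool's axes at that moment; what a row does not reach only later rows make up. A row lasts 1/12 s, in which the tool goes at most 41.7 mm and 7.16 degrees, less where a joint would pass 70% of its speed; a pose out of reach is approached as far as the arm can. A call with a gripper value outside its range is refused whole. The fingers move at their own pace and stop on an object; FORCE is the grip in N (left out, the last holds). Time passes only in rows, so rows that repeat a pose let the fingers close, or fill a call up. It gives the time, the measured TCP pose, the force, the opening and the grip force at its end, in the units of the state.
- state(): the state, without advancing time (a new reading comes with each control period).
- grab_frame(name): name is "scene" or "top"; returns the picture (384x512x3 uint8, red, green, blue); there is no depth.
- camera_model(name): a dict with "intrinsics" (3x3 intrinsics, pixels), "distortion" ([k1, k2, p1, p2, k3] as OpenCV has them; the pictures are not rectified), "R" (3x3) and "t" (3): a world point X has camera coordinates R X + t. Camera axes: x right, y down, z forward; pixel columns grow to the right and rows downward; lengths in mm; the calibration is good to about 2 mm. A picture is of the moment at which its call begins. camera_model takes no time and is no camera call.
- job_done(): hands the job in; it is judged then, once.
The state is a dict: "time_s": time; "qpos": joint angles; "qvel": joint speeds; "effort": joint torques, N m; "ee_pos": TCP position; "ee_rot": TCP orientation; "force": force on the tool from outside, world axes, zero at the start; "torque": the same for the moment, N m; "gripper_width": finger opening in mm; "gripper_force": force on a finger pad.
Only numpy, scipy, OpenCV 4.12 (cv2) and the standard library are available. Lean on these libraries where they do the work, as an engineer would, in place of code of your own. Each camera call takes 0.05 s, during which the arm holds its last target. There are 200 camera calls.

## Working session

There is one attempt and no reset: what is moved stays moved. The work goes in short steps, Python scripts to look and compute and a shell command to move; the robot and the scene stay as the last step left them, time stands still between calls to the robot, and variables do not carry over. Pictures are saved under pics/ and viewed, at most 10 in all, crops included, and the job is handed in when it is done.

```bash
mkdir -p pics; python3 - <<'E'
from workcell import *
import cv2,numpy as np
for n in("scene","top"):
    f=grab_frame(n); cv2.imwrite(f"pics/{n}0.png",f[:,:,::-1])
    c=camera_model(n); print(n,np.round(c["intrinsics"],1).tolist(),c["distortion"],np.round(c["R"],3).tolist(),np.round(c["t"],1))
s=state(); print(s["time_s"],s["ee_pos"],s["ee_rot"],s["force"],s["gripper_width"])
E
```

```text
scene [[429.0, 0.0, 253.7], [0.0, 429.0, 182.8], [0.0, 0.0, 1.0]] [-0.14749404  0.          0.          0.          0.        ] [[0.833, 0.553, -0.008], [0.365, -0.561, -0.743], [-0.415, 0.616, -0.669]] [-477.3 -114.9 1201.1]
top [[368.6, 0.0, 252.6], [0.0, 368.6, 196.1], [0.0, 0.0, 1.0]] [0.01792161 0.         0.         0.         0.        ] [[-0.151, -0.988, -0.007], [-0.961, 0.148, -0.235], [0.233, -0.029, -0.972]] [110.6 529.5 666.1]
0.1 [178.43240829 546.15409745 227.20739779] [-1.79908400e+02 -2.80647802e-04  1.61907439e+02] [ 0.22813348  0.04471952 -0.01352603] 91.48529913441027
```

View pics/scene0.png

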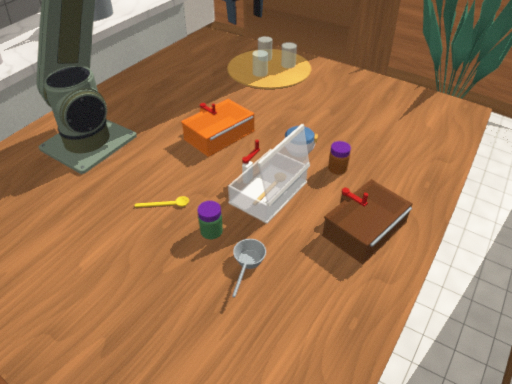

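View pics/top0.png

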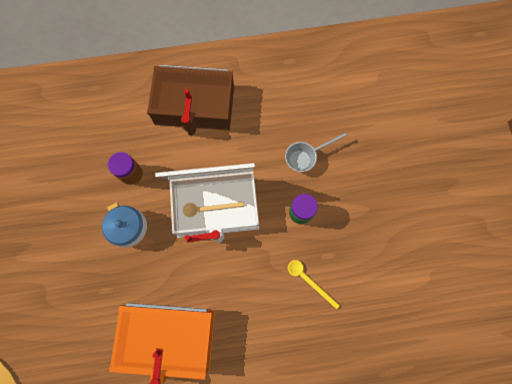

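Clear-box candidates: orange at top (160,340), brown at (190,97), and the clear-walled one with white base and bamboo spoon at (215,205). The last is the one meant, since it is clear and holds the bamboo spoon. The yellow spoon at (315,285) is a look-alike. I'll confirm this with one crop.

```bash
python3 - <<'E'
import cv2,numpy as np
a=cv2.imread("pics/top0.png")[140:260,90:340]; b=cv2.imread("pics/scene0.png")[115:230,190:360]
a=cv2.resize(a,(750,360),interpolation=cv2.INTER_CUBIC); b=cv2.resize(b,None,fx=2,fy=2,interpolation=cv2.INTER_CUBIC)
c=np.zeros((600,750,3),np.uint8); c[:360]=a; c[362:362+230,:340]=b; cv2.imwrite("pics/crop0.png",c)
E
cat > h.py <<'E'
from workcell import *
import cv2,numpy as np
def ray(n,p):
    c=camera_model(n); q=cv2.undistortPoints(np.array([[p]],float),np.array(c["intrinsics"]),np.array(c["distortion"]))[0,0]
    R=np.array(c["R"]);t=np.array(c["t"]); return -R.T@t, R.T@np.array([q[0],q[1],1])
def onz(n,p,z):
    o,d=ray(n,p); return o+d*(z-o[2])/d[2]
def tri(p,q):
    o1,d1=ray("top",p);o2,d2=ray("scene",q)
    s=np.linalg.lstsq(np.c_[d1,-d2],o2-o1,rcond=None)[0]; a=o1+d1*s[0];b=o2+d2*s[1]
    return (a+b)/2,np.linalg.norm(a-b)
def proj(n,X):
    c=camera_model(n); return cv2.projectPoints(np.array(X,float).reshape(-1,1,3),cv2.Rodrigues(np.array(c["R"]))[0],np.array(c["t"],float),np.array(c["intrinsics"]),np.array(c["distortion"]))[0][:,0]
E
```

```text
(no output)
```

View pics/crop0.png

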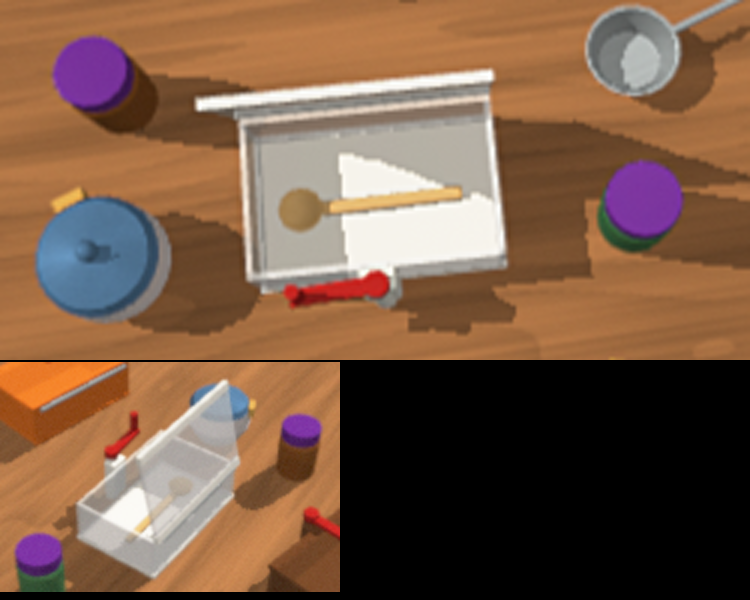

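The crop confirms it: the clear box with the bamboo spoon inside. In top pixels the hub is at (215,235), the peg at (187,238), and the lid free edge runs (156,175) to (254,165). The bowl is at (123,226), jars at (122,165) and (304,207), and the strainer at (301,157).

```bash
python3 - <<'E'
from h import *
im=cv2.imread("pics/top0.png");
def redblob(n,box):
    im=cv2.imread(f"pics/{n}0.png").astype(int); x0,y0,x1,y1=box
    m=((im[...,2]>110)&(im[...,1]<60)&(im[...,0]<60)); m[:y0]=0;m[y1:]=0;m[:,:x0]=0;m[:,x1:]=0
    return np.argwhere(m)[:,::-1]
r=redblob("top",(178,225,228,248)); print(r.min(0),r.max(0))
s=redblob("scene",(238,135,266,170)); print(s.min(0),s.max(0))
hub,e=tri((215.3,235),(246.5,160)); print("hub tri",hub,e)
print("hub z73",onz("top",(215.3,235),73))
print("peg tri",tri((187.0,238),(257,141.5)), onz("top",(187,238.),95))
C=np.array([onz("top",p,55) for p in[(172.7,233.3),(258.3,228.3),(253.3,172.3),(170,178.3)]]) #FL(+y),FR,BR,BL
print(C.round(1)); print([np.linalg.norm(C[i]-C[(i+1)%4]).round(1) for i in range(4)])
yv=(C[0]-C[1]); xv=np.array([yv[1],-yv[0]])/np.hypot(*yv[:2])
yv2=C[3]-C[2]; print("yaw front/back",np.degrees(np.arctan2(xv[1],xv[0])),np.degrees(np.arctan2(-yv2[0],yv2[1])))
for th in(1.3,1.4,1.5,1.6,1.7,1.8):pass
yaw=np.arctan2(xv[1],xv[0]); 
for nm,p in dict(jarB=(122,165),jarA=(304,207)).items(): print(nm,onz("top",p,72).round())
print("bowl",onz("top",(123,226),70).round(),"str",onz("top",(301,157),28).round(),onz("top",(346,135),15).round())
for nm,p in dict(L=(155.7,174.7),R=(254.3,165.3)).items():
    for z in(150,160,167): print(nm,z,onz("top",p,z).round(1))
E
```

```text
[185 231] [219 241]
[243 140] [258 162]
hub tri [475.71942545 112.76205018  66.883993  ] 3.735384842170552
hub z73 [473.42339402 110.9471797   73.        ]
peg tri (array([474.11767585, 162.72788122,  90.44448758]), np.float64(2.1308877900801892)) [472.63162437 161.23468036  95.        ]
[[492.1 194.4  55. ]
 [476.3  27.5  55. ]
 [591.2  19.8  55. ]
 [604.5 188.6  55. ]]
[np.float64(167.7), np.float64(115.2), np.float64(169.3), np.float64(112.5)]
yaw front/back -5.4013707140508735 -4.49282595806338
jarB [641. 277.  72.]
jarA [501. -66.  72.]
bowl [518. 284.  70.] str [618. -87.  28.] [ 657. -196.   15.]
L 150 [583.9 194.5 150. ]
L 160 [580.5 192.2 160. ]
L 167 [578.1 190.5 167. ]
R 150 [574.5  20.1 150. ]
R 160 [571.2  20.5 160. ]
R 167 [568.9  20.9 167. ]
```

```bash
python3 -m crank '[{"grip":0,"x":-0.037,"y":-0.018,"z":0,"yaw":-0.115},{"grip":0,"x":-0.073,"y":-0.036,"z":0,"yaw":-0.229},{"grip":0,"x":-0.11,"y":-0.054,"z":0,"yaw":-0.229},{"grip":0,"x":-0.146,"y":-0.072,"z":0,"yaw":-0.229},{"grip":0,"x":-0.183,"y":-0.09,"z":0,"yaw":-0.229}]' 10
cat >> h.py <<'E'
BC=np.array([541,106.5,0]); ux=np.array([.9962,-.0872,0]); uy=np.array([.0872,.9962,0])
def where():
    s=state(); p=np.array(s["ee_pos"])-BC; R=s["ee_rot"]
    print("t",s["time_s"],"box-frame TCP",np.round([p@ux,p@uy,p[2]],1),"rot",np.round(R,1),"F",np.round(s["force"],2),"w",round(s["gripper_width"],1))
def go(bx,by,z):
    s=state(); T=BC+bx*ux+by*uy+np.array([0,0,z])-np.array(s["ee_pos"])
    r=np.radians(s["ee_rot"]); Rz=lambda a:np.array([[np.cos(a),-np.sin(a),0],[np.sin(a),np.cos(a),0],[0,0,1]])
    R=Rz(r[2])@cv2.Rodrigues(np.array([0,r[1],0]))[0]@cv2.Rodrigues(np.array([r[0],0,0]))[0]
    print("shift m",np.round(R.T@T/1000,4))
E
python3 -c "
from h import *
where();go(90,0,228)"
```

```text
time_s: 0.52
ee_pos: [325.3, 402.6, 227.6]
ee_rot: [-180.0, -0.0, 175.1]
force: [0.1, -0.1, 0.4]
gripper_width: 60.7
gripper_force: 0.0
t 0.5167 box-frame TCP [-240.7  276.2  227.6] rot [-180.    -0.   175.1] F [ 0.13 -0.14  0.42] w 60.7
shift m [-0.3304 -0.2766 -0.0004]
```

```bash
python3 -m crank '[{"grip":0,"x":-0.028,"y":-0.024,"z":0,"yaw":0},{"grip":0,"x":-0.056,"y":-0.048,"z":0,"yaw":0},{"grip":0,"x":-0.084,"y":-0.072,"z":0,"yaw":0},{"grip":0,"x":-0.112,"y":-0.096,"z":0,"yaw":0},{"grip":0,"x":-0.14,"y":-0.12,"z":0,"yaw":0}]' >/dev/null
python3 -m crank '[{"grip":0,"x":-0.028,"y":-0.024,"z":0,"yaw":0},{"grip":0,"x":-0.056,"y":-0.048,"z":0,"yaw":0},{"grip":0,"x":-0.084,"y":-0.072,"z":0,"yaw":0},{"grip":0,"x":-0.112,"y":-0.096,"z":0,"yaw":0},{"grip":0,"x":-0.14,"y":-0.12,"z":0,"yaw":0}]' >/dev/null
python3 -c "
from h import *
where();go(90,0,140)"
```

```text
t 1.35 box-frame TCP [ 39.5  36.3 227.5] rot [-180.   -0.  175.] F [0.98 1.41 0.06] w 0.6
shift m [-0.0506 -0.0363  0.0875]
```

```bash
python3 -m crank '[{"grip":0,"x":-0.025,"y":-0.015,"z":0,"yaw":0},{"grip":0,"x":-0.04,"y":-0.026,"z":0,"yaw":0},{"grip":0,"x":-0.04,"y":-0.026,"z":0,"yaw":0},{"grip":0,"x":-0.04,"y":-0.026,"z":0.03,"yaw":0},{"grip":0,"x":-0.04,"y":-0.026,"z":0.06,"yaw":0}]' >/dev/null
python3 -m crank '[{"grip":0,"x":0,"y":0,"z":0.012,"yaw":0},{"grip":0,"x":0,"y":0,"z":0.012,"yaw":0},{"grip":0,"x":0,"y":0,"z":0.012,"yaw":0},{"grip":0,"x":0,"y":0,"z":0.012,"yaw":0},{"grip":0,"x":0,"y":0,"z":0.012,"yaw":0}]' >/dev/null
python3 - <<'E'
from h import *
where()
for n in("scene","top"): cv2.imwrite(f"pics/{n}1.png",grab_frame(n)[:,:,::-1])
a=np.vstack([cv2.imread("pics/scene1.png")[80:240,160:400],cv2.imread("pics/top1.png")[100:260,100:340]])
cv2.imwrite("pics/c1.png",cv2.resize(a,None,fx=1.8,fy=1.8))
E
```

```text
t 2.1833 box-frame TCP [ 79.3  12.4 157.7] rot [179.9   0.2 175. ] F [ 0.14 -0.16  0.06] w 0.5
```

View pics/c1.png

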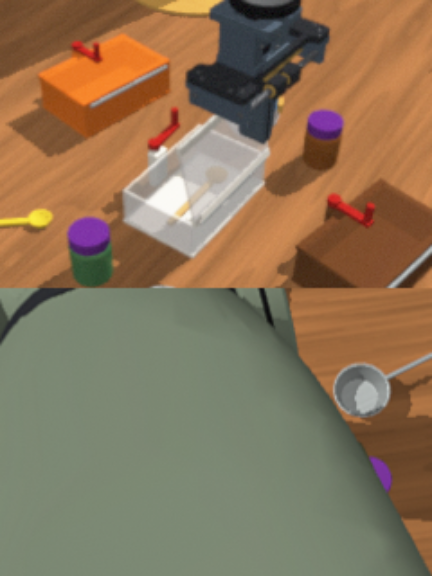

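The finger tip stands behind the lid at scene (308,155) with no contact. Next is pushing the lid along its arc.

```bash
python3 -m crank '[{"grip":0,"x":0.011,"y":0,"z":0,"yaw":0},{"grip":0,"x":0.021,"y":0,"z":0,"yaw":0},{"grip":0,"x":0.033,"y":0,"z":0.003,"yaw":0},{"grip":0,"x":0.045,"y":0,"z":0.006,"yaw":0},{"grip":0,"x":0.053,"y":0,"z":0.01,"yaw":0}]' | grep force:
python3 -c "
from h import *
where()"
```

```text
force: [0.9, 0.2, 0.6]
gripper_force: 0.5
t 2.7 box-frame TCP [ 25.   11.8 146.8] rot [1.80e+02 1.00e-01 1.75e+02] F [0.86 0.17 0.58] w 0.7
```

```bash
python3 -m crank '[{"grip":0,"x":0.007,"y":0,"z":0.005,"yaw":0},{"grip":0,"x":0.014,"y":0,"z":0.01,"yaw":0},{"grip":0,"x":0.021,"y":0,"z":0.017,"yaw":0},{"grip":0,"x":0.027,"y":0,"z":0.023,"yaw":0},{"grip":0,"x":0.032,"y":0,"z":0.031,"yaw":0}]' | grep force:
python3 -m crank '[{"grip":0,"x":0.003,"y":0,"z":0.006,"yaw":0},{"grip":0,"x":0.006,"y":0,"z":0.012,"yaw":0},{"grip":0,"x":0.008,"y":0,"z":0.018,"yaw":0},{"grip":0,"x":0.01,"y":0,"z":0.024,"yaw":0},{"grip":0,"x":0.012,"y":0,"z":0.03,"yaw":0}]' | grep force:
python3 -c "
from h import *
where()"
```

```text
force: [1.1, -1.1, 1.3]
gripper_force: 0.4
force: [0.1, -0.1, 1.3]
gripper_force: 0.4
t 3.5333 box-frame TCP [-18.3  11.9  84.3] rot [180.   0. 175.] F [ 0.12 -0.09  1.28] w 0.5
```

```bash
python3 -m crank '[{"grip":0,"x":0.001,"y":0,"z":0.003,"yaw":0},{"grip":0,"x":0.001,"y":0,"z":0.005,"yaw":0},{"grip":0,"x":0.001,"y":0,"z":0.007,"yaw":0},{"grip":0,"x":0.001,"y":0,"z":0.009,"yaw":0},{"grip":0,"x":0.001,"y":0,"z":0.009,"yaw":0}]' | grep force:
python3 -m crank '[{"grip":0,"x":0,"y":0,"z":0.0005,"yaw":0},{"grip":0,"x":0,"y":0,"z":0.001,"yaw":0},{"grip":0,"x":0,"y":0,"z":0.0015,"yaw":0},{"grip":0,"x":0,"y":0,"z":0.002,"yaw":0},{"grip":0,"x":0,"y":0,"z":0.002,"yaw":0}]' | grep force:
python3 -c "
from h import *
where()"
```

```text
force: [-0.1, -0.1, -0.2]
gripper_force: 0.0
force: [-0.8, -0.8, 3.1]
gripper_force: 1.4
t 4.3667 box-frame TCP [-19.3  11.9  74.3] rot [180.   0. 175.] F [-0.8  -0.81  3.15] w 0.8
```

```bash
python3 -m crank '[{"grip":0,"x":0,"y":0,"z":0.0005,"yaw":0},{"grip":0,"x":0,"y":0,"z":0.001,"yaw":0},{"grip":0,"x":0,"y":0,"z":0.0015,"yaw":0},{"grip":0,"x":0,"y":0,"z":0.0015,"yaw":0},{"grip":0,"x":0,"y":0,"z":0.0015,"yaw":0}]' | grep -A1 force:
python3 -c "
from h import *
where()"
```

```text
force: [-3.4, -0.5, 12.1]
gripper_width: 0.5
gripper_force: 6.2
t 4.7833 box-frame TCP [-19.3  11.9  74.1] rot [1.80e+02 1.00e-01 1.75e+02] F [-3.4  -0.48 12.07] w 0.5
```

```bash
python3 -m crank '[{"grip":0,"x":0,"y":0,"z":-0.03,"yaw":0},{"grip":0,"x":0,"y":0,"z":-0.063,"yaw":0},{"grip":0,"x":0.03,"y":0.012,"z":-0.063,"yaw":0},{"grip":0,"x":0.065,"y":0.026,"z":-0.063,"yaw":0},{"grip":0,"x":0.1,"y":0.038,"z":-0.063,"yaw":0}]' | grep force:
python3 -m crank '[{"grip":0,"x":0,"y":0,"z":0,"yaw":0},{"grip":0,"x":0,"y":0,"z":0,"yaw":0},{"grip":0,"x":0,"y":0,"z":0,"yaw":0},{"grip":0,"x":0,"y":0,"z":0,"yaw":0},{"grip":0,"x":0,"y":0,"z":0,"yaw":0}]' | grep force:
python3 - <<'E'
from h import *
where(); go(-112,50,92)
for n in("scene","top"): cv2.imwrite(f"pics/{n}2.png",grab_frame(n)[:,:,::-1])
a=np.vstack([cv2.imread("pics/scene2.png")[80:240,160:400],cv2.imread("pics/top2.png")[120:280,100:340]])
cv2.imwrite("pics/c2.png",cv2.resize(a,None,fx=1.8,fy=1.8))
E
```

```text
force: [0.4, 0.5, -0.2]
gripper_force: 0.0
force: [-0.1, -0.0, -0.1]
gripper_force: 0.0
t 5.6167 box-frame TCP [-118.2   49.6  135.4] rot [180.   0. 175.] F [-0.1  -0.01 -0.12] w 0.4
shift m [-0.0062  0.0004  0.0434]
```

View pics/c2.png

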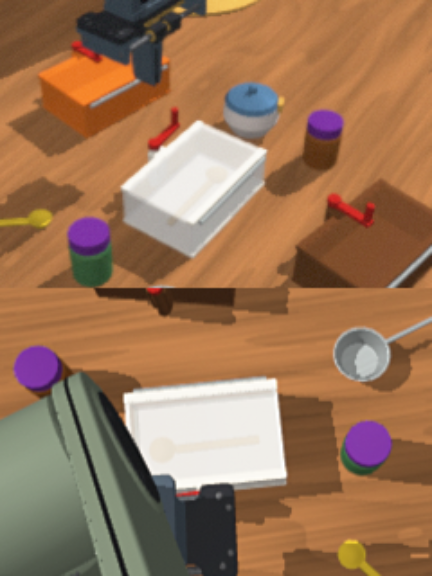

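Lid shut: its white strips sit flush on the box in both crops, and the latch arm is still clear of the lid. Next I'll lower the finger beside the peg and compute the arc shifts.

```bash
python3 -m crank '[{"grip":0,"x":0,"y":0,"z":0.022,"yaw":0},{"grip":0,"x":0,"y":0,"z":0.043,"yaw":0},{"grip":0,"x":-0.008,"y":0,"z":0.043,"yaw":0},{"grip":0,"x":-0.016,"y":0,"z":0.043,"yaw":0},{"grip":0,"x":-0.02,"y":0,"z":0.043,"yaw":0}]' | grep force:
cat >> h.py <<'E'
def arc(start,phis,off=21):
    """start=(bx,by) box mm; tool axes now from state; phis deg; prints tool shifts and yaw"""
    s=state(); byaw=np.radians(s["ee_rot"][2]+5); tx=np.array([np.cos(byaw),np.sin(byaw)]); ty=np.array([np.sin(byaw),-np.cos(byaw)])
    for f in phis:
        p=np.radians(f);c,s_=np.cos(p),np.sin(p); T=np.array([-68+50*c-off*s_,50*s_+off*c])-start
        print(f,"x %.4f y %.4f yaw %.3f"%(T@tx/1000,T@ty/1000,byaw-(p+np.pi/2)))
E
python3 -c "
from h import *
where()
p=np.array(state()['ee_pos'])-BC
arc((p@ux,p@uy),(90,85,78,71,64))"
```

```text
force: [0.0, 0.3, 0.2]
gripper_force: 0.0
t 6.1333 box-frame TCP [-96.8  50.2  93.3] rot [1.799e+02 1.000e-01 1.750e+02] F [0.03 0.27 0.16] w 0.5
90 x -0.0078 y -0.0002 yaw -0.000
85 x -0.0122 y 0.0015 yaw 0.087
78 x -0.0187 y 0.0031 yaw 0.209
71 x -0.0252 y 0.0039 yaw 0.331
64 x -0.0318 y 0.0040 yaw 0.454
```

```bash
python3 -m crank '[{"grip":0,"x":-0.007,"y":0,"z":0.002,"yaw":0},{"grip":0,"x":-0.012,"y":0.0015,"z":0.002,"yaw":0.087},{"grip":0,"x":-0.018,"y":0.003,"z":0.002,"yaw":0.209},{"grip":0,"x":-0.024,"y":0.004,"z":0.002,"yaw":0.331},{"grip":0,"x":-0.031,"y":0.004,"z":0.002,"yaw":0.454}]' | grep force:
python3 -c "
from h import *
where()
p=np.array(state()['ee_pos'])-BC
arc((p@ux,p@uy),(64,58,51,44,37,30))"
```

```text
force: [-0.9, 1.8, 0.3]
gripper_force: 0.6
t 6.55 box-frame TCP [-67.2  54.3  91.3] rot [179.9   0.  148.7] F [-0.95  1.79  0.3 ] w 0.7
64 x -0.0021 y 0.0009 yaw -0.006
58 x -0.0074 y 0.0028 yaw 0.099
51 x -0.0138 y 0.0044 yaw 0.221
44 x -0.0204 y 0.0051 yaw 0.343
37 x -0.0270 y 0.0051 yaw 0.465
30 x -0.0336 y 0.0042 yaw 0.587
```

```bash
python3 -m crank '[{"grip":0,"x":-0.0055,"y":0.002,"z":0,"yaw":0.105},{"grip":0,"x":-0.012,"y":0.0035,"z":0,"yaw":0.227},{"grip":0,"x":-0.0185,"y":0.0045,"z":0,"yaw":0.349},{"grip":0,"x":-0.025,"y":0.0045,"z":0,"yaw":0.471},{"grip":0,"x":-0.0315,"y":0.0035,"z":0,"yaw":0.593}]' | grep force:
python3 -c "
from h import *
where()
p=np.array(state()['ee_pos'])-BC
arc((p@ux,p@uy),(30,24,18,12,8))"
```

```text
force: [0.6, 0.5, -0.6]
gripper_force: 0.4
t 6.9667 box-frame TCP [-37.   43.5  91.3] rot [179.9  -0.  114.7] F [ 0.65  0.48 -0.61] w 0.2
30 x -0.0012 y 0.0014 yaw -0.005
24 x -0.0065 y 0.0033 yaw 0.099
18 x -0.0120 y 0.0047 yaw 0.204
12 x -0.0176 y 0.0055 yaw 0.309
8 x -0.0214 y 0.0057 yaw 0.378
```

Subtracting the φ=30 row for command lag, and stopping near 8° to measure.

```bash
python3 -m crank '[{"grip":0,"x":-0.0055,"y":0.002,"z":0,"yaw":0.105},{"grip":0,"x":-0.011,"y":0.0035,"z":0,"yaw":0.21},{"grip":0,"x":-0.0165,"y":0.004,"z":0,"yaw":0.314},{"grip":0,"x":-0.02,"y":0.0045,"z":0,"yaw":0.38},{"grip":0,"x":-0.02,"y":0.0045,"z":0,"yaw":0.38}]' | grep force:
python3 - <<'E'
from h import *
where()
p=np.array(state()['ee_pos'])-BC
arc((p@ux,p@uy),(8,4,2,0))
for n in("scene","top"): cv2.imwrite(f"pics/{n}3.png",grab_frame(n)[:,:,::-1])
a=np.vstack([cv2.imread("pics/scene3.png")[100:220,190:340],cv2.imread("pics/top3.png")[150:270,150:300]])
cv2.imwrite("pics/c3.png",cv2.resize(a,None,fx=2.5,fy=2.5,interpolation=cv2.INTER_CUBIC))
E
```

```text
force: [-0.3, 0.2, -0.5]
gripper_force: 0.0
t 7.3833 box-frame TCP [-23.1  27.8  91.3] rot [179.9  -0.   93.2] F [-0.34  0.19 -0.49] w 0.8
8 x -0.0003 y 0.0016 yaw 0.003
4 x -0.0038 y 0.0030 yaw 0.073
2 x -0.0057 y 0.0036 yaw 0.107
0 x -0.0075 y 0.0041 yaw 0.142
```

View pics/c3.png

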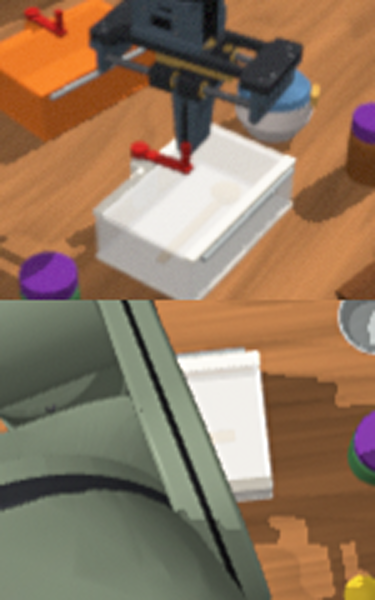

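The peg has been pushed to roughly 8°. I'll retreat and measure the angle from a clear view before the final nudge.

```bash
python3 -m crank '[{"grip":0,"x":0.015,"y":0,"z":0,"yaw":0},{"grip":0,"x":0.025,"y":0,"z":-0.02,"yaw":0},{"grip":0,"x":0.025,"y":0,"z":-0.06,"yaw":0},{"grip":0,"x":0.055,"y":0,"z":-0.06,"yaw":0},{"grip":0,"x":0.09,"y":0,"z":-0.06,"yaw":0}]' | grep force:
for i in 1 2; do python3 -m crank '[{"grip":0,"x":0.035,"y":0,"z":0,"yaw":0},{"grip":0,"x":0.07,"y":0,"z":0,"yaw":0},{"grip":0,"x":0.105,"y":0,"z":0,"yaw":0},{"grip":0,"x":0.14,"y":0,"z":0,"yaw":0},{"grip":0,"x":0.14,"y":0,"z":0,"yaw":0}]' | grep force:; done
cat > m.py <<'E'
from h import *
import sys
k=sys.argv[1]; where(); S=[]
for n in("scene","top"): cv2.imwrite(f"pics/{n}{k}.png",grab_frame(n)[:,:,::-1])
im=cv2.imread(f"pics/top{k}.png").astype(int)
m=(im[...,2]>110)&(im[...,1]<70)&(im[...,0]<70); m[:150]=0;m[260:]=0;m[:,:170]=0;m[:,270:]=0
q=np.argwhere(m)[:,::-1]; print("red top",q.min(0),q.max(0),len(q))
a=np.vstack([cv2.imread(f"pics/scene{k}.png")[120:200,220:330],cv2.imread(f"pics/top{k}.png")[160:250,160:270]])
cv2.imwrite(f"pics/c{k}.png",cv2.resize(a,None,fx=3.5,fy=3.5,interpolation=cv2.INTER_CUBIC))
E
python3 m.py 4
```

```text
force: [-0.2, 0.1, -0.1]
gripper_force: 0.0
force: [0.1, 0.2, 0.4]
gripper_force: 0.0
force: [-0.4, 0.2, -0.6]
gripper_force: 0.0
t 8.7333 box-frame TCP [-79.5 400.2 150.1] rot [179.9  -0.3  93.6] F [-0.41  0.18 -0.55] w 0.4
red top [207 205] [219 238] 171
```

View pics/c4.png

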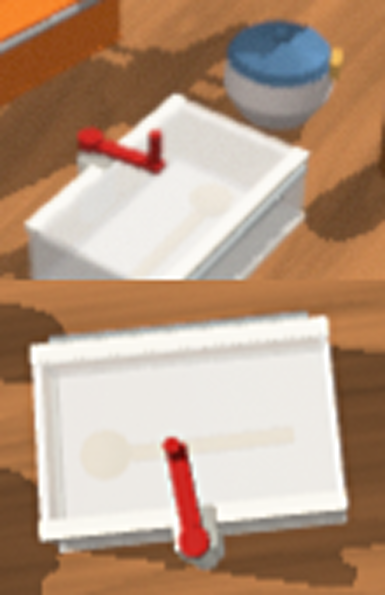

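The clear view shows the lid flat and the arm pointing in from the hub at top (215,234) to the peg at (209,206), still a few degrees short. I'll measure the arm direction against the lid edges.

```bash
cat > ang.py <<'E'
from h import *
import sys
k=sys.argv[1]
im=cv2.imread(f"pics/top{k}.png"); f=im.astype(int)
# lid: white mask -> contour -> world z=60
w=((f.min(2)>195)).astype(np.uint8); w[:155]=0;w[250:]=0;w[:,:160]=0;w[:,275:]=0
w=cv2.morphologyEx(w,cv2.MORPH_CLOSE,np.ones((3,3)))
cs=max(cv2.findContours(w,cv2.RETR_EXTERNAL,cv2.CHAIN_APPROX_NONE)[0],key=cv2.contourArea)
P=np.array([onz("top",p,60)[:2]-BC[:2] for p in cs[:,0].astype(float)]); B=np.c_[P@ux[:2],P@uy[:2]]
for nm,sel,a,b in(("free",(B[:,0]<-45)&(abs(B[:,1])<75)&(abs(B[:,1])>22),1,0),("hinge",(B[:,0]>45)&(abs(B[:,1])<75),1,0),("left",(B[:,1]>75)&(abs(B[:,0])<42),0,1),("right",(B[:,1]<-75)&(abs(B[:,0])<42),0,1)):
    q=B[sel].astype(np.float32); v=cv2.fitLine(q,cv2.DIST_HUBER,0,.01,.01).ravel()
    ang=np.degrees(np.arctan2(v[1],v[0]))%180
    print(nm,len(q),"rot deg",round((ang-90 if a==1 else (ang+90)%180-90),2),"at",np.round(v[2:],1))
# arm
m=(f[...,2]>110)&(f[...,1]<70)&(f[...,0]<70); m[:150]=0;m[260:]=0;m[:,:170]=0;m[:,270:]=0
q=np.argwhere(m)[:,::-1].astype(float)
P=np.array([onz("top",p,70)[:2]-BC[:2] for p in q]); B=np.c_[P@ux[:2],P@uy[:2]]
hub=B[B[:,0]<-66]; print("hub",hub.mean(0).round(1),"x range",B[:,0].min().round(1),B[:,0].max().round(1))
q=B[(B[:,0]>-56)&(B[:,0]<-28)]
xs=np.arange(-56,-27,3.); 
v=cv2.fitLine(q.astype(np.float32),cv2.DIST_L2,0,.01,.01).ravel(); v=v[:2]*np.sign(v[0])
print("arm dir (nominal box frame) deg",np.degrees(np.arctan2(v[1],v[0])).round(2),len(q))
l=np.array([q[(q[:,0]>=x)&(q[:,0]<x+4)].mean(0) for x in xs if ((q[:,0]>=x)&(q[:,0]<x+4)).sum()>3]); print("slice fit deg",np.degrees(np.arctan(np.polyfit(l[:,0],l[:,1],1)[0])).round(2))
E
python3 ang.py 4
```

```text
free 54 rot deg 2.2 at [-53.8  -0.1]
hinge 74 rot deg 2.62 at [58.   0.9]
left 41 rot deg 1.7 at [ 1.6 85.6]
right 41 rot deg 2.27 at [ -1.2 -81.6]
hub [-69.8  -1. ] x range -73.2 -7.8
arm dir (nominal box frame) deg 9.97 69
slice fit deg 9.67
```

```bash
python3 - <<'E'
from h import *
im=cv2.imread("pics/top4.png")
g=cv2.cvtColor(im,cv2.COLOR_BGR2GRAY)
np.set_printoptions(linewidth=220)
for x in(180,200,230,245,255): print(x,"bottom rows 222-240",g[222:241,x])
for x in(180,200,230,245): print(x,"top rows 166-186",g[166:187,x])
D=lambda v:(v[:2]@ux[:2],v[:2]@uy[:2])
for p in[(170.9,234.3),(258.6,228.6),(253.7,170.8),(168.6,178.6)]: print(p,np.round(D(onz("top",p,60)-BC),1))
o,_=ray("top",(215,200)); print("cam",o)
E
```

```text
180 bottom rows 222-240 [234 235 234 234 234 237 244 247 248 249 244 189 133 134 155 167 128 122 120]
200 bottom rows 222-240 [234 234 234 237 244 247 248 250 244 184 136 140 142 114  84  82  83 104 136]
230 bottom rows 222-240 [238 245 248 248 250 244 185 136 143 143 112  88  88  90  92  92  87  83  80]
245 bottom rows 222-240 [248 248 249 252 238 137 135 148 141  90  88  88  90  90  89  84  82  80  80]
255 bottom rows 222-240 [248 249 252 238 138 135 143 131  89  85  88  89  87  87  84  80  78  81  84]
180 top rows 166-186 [134 130 123 122 125 127 121 118 121 148 177 211 243 249 248 248 241 215 201 207 213]
200 top rows 166-186 [128 130 129 126 122 122 127 151 177 211 243 249 248 248 242 216 201 209 218 228 235]
230 top rows 166-186 [126 125 127 126 142 178 213 243 249 248 249 242 217 203 210 216 225 236 236 235 235]
245 top rows 166-186 [122 117 116 149 200 236 250 248 248 247 232 209 205 214 221 232 236 236 236 235 236]
(170.9, 234.3) [-58.9  85.8]
(258.6, 228.6) [-58.9 -84.8]
(253.7, 170.8) [ 59.1 -82.9]
(168.6, 178.6) [54.1 89. ]
cam [370.26914568  49.97486525 772.43286836]
```

The contour fit of the lid edges gives box yaw ≈ -2.85° (2.15° off my first estimate). The arm is therefore at about 7.7° and still needs 7.7° clockwise. I'll return with the finger square for the final position.

```bash
python3 -c "
from h import *
where(); go(-16,40,150); print('yaw',np.radians(state()['ee_rot'][2]-87.15))"
```

```text
t 8.8333 box-frame TCP [-78.5 394.9 150. ] rot [-1.80e+02  1.00e-01  9.35e+01] F [-0.97 -0.56  0.75] w 0.6
shift m [-3.603e-01  9.600e-03  3.000e-04]
yaw 0.11000270161893196
```

```bash
for i in 1 2; do python3 -m crank '[{"grip":0,"x":-0.036,"y":0.001,"z":0,"yaw":0},{"grip":0,"x":-0.072,"y":0.002,"z":0,"yaw":0},{"grip":0,"x":-0.108,"y":0.003,"z":0,"yaw":0},{"grip":0,"x":-0.144,"y":0.004,"z":0,"yaw":0},{"grip":0,"x":-0.175,"y":0.005,"z":0,"yaw":0}]' | grep force:; done
python3 -m crank '[{"grip":0,"x":0,"y":0,"z":0,"yaw":0.11},{"grip":0,"x":0,"y":0,"z":0,"yaw":0.11},{"grip":0,"x":0,"y":0,"z":0,"yaw":0.11},{"grip":0,"x":0,"y":0,"z":0,"yaw":0.11},{"grip":0,"x":0,"y":0,"z":0,"yaw":0.11}]' | grep force:
python3 -c "
from h import *
where(); go(-16,38,91.5); print('yaw',np.radians(state()['ee_rot'][2]-87.15))"
```

```text
force: [0.9, 0.3, -0.8]
gripper_force: 0.0
force: [-0.4, -0.4, -0.1]
gripper_force: 0.0
force: [0.2, -0.4, -0.0]
gripper_force: 0.0
t 10.0833 box-frame TCP [-17.9  49.7 150.5] rot [180.   -0.   87.1] F [ 0.21 -0.38 -0.04] w 0.3
shift m [-0.0118  0.0015  0.059 ]
yaw -0.0008010020692754889
```

```bash
python3 -m crank '[{"grip":0,"x":0,"y":0.0015,"z":0.03,"yaw":0},{"grip":0,"x":0,"y":0.0015,"z":0.059,"yaw":0},{"grip":0,"x":-0.006,"y":0.0015,"z":0.059,"yaw":0},{"grip":0,"x":-0.012,"y":0.0015,"z":0.059,"yaw":0},{"grip":0,"x":-0.012,"y":0.0015,"z":0.059,"yaw":0}]' | grep force:
python3 -m crank '[{"grip":0,"x":-0.004,"y":0,"z":0,"yaw":0},{"grip":0,"x":-0.007,"y":0,"z":0,"yaw":0},{"grip":0,"x":-0.009,"y":0,"z":0,"yaw":0},{"grip":0,"x":-0.011,"y":0,"z":0,"yaw":0},{"grip":0,"x":-0.011,"y":0,"z":0,"yaw":0}]' | grep force:
python3 -c "
from h import *
where(); go(-16,22.2,91.5)"
```

```text
force: [0.0, -0.4, 0.0]
gripper_force: 0.0
force: [0.1, 0.6, -0.1]
gripper_force: 0.0
t 10.9167 box-frame TCP [-15.2  26.1  92. ] rot [180.   -0.   86.9] F [ 0.08  0.59 -0.11] w 0.5
shift m [-0.0039 -0.0009  0.0005]
```

```bash
python3 -m crank '[{"grip":0,"x":-0.001,"y":0,"z":0,"yaw":0},{"grip":0,"x":-0.002,"y":0,"z":0,"yaw":0},{"grip":0,"x":-0.003,"y":0,"z":0,"yaw":0},{"grip":0,"x":-0.0037,"y":0,"z":0,"yaw":0},{"grip":0,"x":-0.0037,"y":0,"z":0,"yaw":0}]' | grep force:
python3 -c "
from h import *
where()"
python3 -m crank '[{"grip":0,"x":0.012,"y":0,"z":0,"yaw":0},{"grip":0,"x":0.025,"y":0,"z":0,"yaw":0},{"grip":0,"x":0.025,"y":0,"z":-0.03,"yaw":0},{"grip":0,"x":0.025,"y":0,"z":-0.06,"yaw":0},{"grip":0,"x":0.06,"y":0,"z":-0.06,"yaw":0}]' | grep force:
for i in 1 2; do python3 -m crank '[{"grip":0,"x":0.035,"y":0,"z":0,"yaw":0},{"grip":0,"x":0.07,"y":0,"z":0,"yaw":0},{"grip":0,"x":0.105,"y":0,"z":0,"yaw":0},{"grip":0,"x":0.14,"y":0,"z":0,"yaw":0},{"grip":0,"x":0.14,"y":0,"z":0,"yaw":0}]' | grep force:; done
python3 m.py 5; python3 ang.py 5
```

```text
force: [-0.4, 1.1, 0.4]
gripper_force: 0.3
t 11.3333 box-frame TCP [-15.3  22.6  91.4] rot [-180.   -0.   87.] F [-0.36  1.08  0.37] w 0.8
force: [2.7, 1.2, 0.1]
gripper_force: 0.0
force: [-0.7, 1.4, -0.4]
gripper_force: 0.0
force: [-0.3, -0.8, 0.3]
gripper_force: 0.0
t 12.5833 box-frame TCP [-28.8 369.7 150.4] rot [180.   -0.2  87.2] F [-0.27 -0.84  0.26] w 0.7
red top [210 205] [219 238] 178
free 54 rot deg 0.38 at [-52.4  -5.7]
hinge 74 rot deg 2.12 at [58.5  0.7]
left 41 rot deg 1.7 at [ 1.6 85.6]
right 41 rot deg 2.27 at [ -1.2 -81.6]
hub [-69.7  -0.8] x range -73.2 -8.0
arm dir (nominal box frame) deg 6.92 72
slice fit deg 6.14
```

View pics/c5.png

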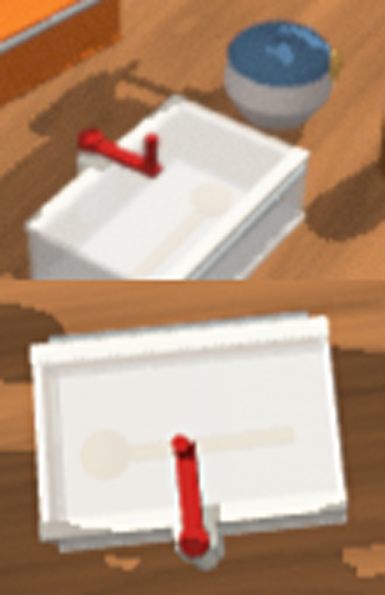

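The gripper shadow corrupts the free-edge fit here, so I'll refine with subpixel (soft-weighted) arm axis and lid edges in both views.

```bash
cat > ang2.py <<'E'
from h import *
import sys
D=lambda v:np.array([(v[:2]-BC[:2])@ux[:2],(v[:2]-BC[:2])@uy[:2]])
def armang(k):
    f=cv2.imread(f"pics/top{k}.png").astype(float); red=np.clip(f[...,2]-np.maximum(f[...,0],f[...,1])-60,0,None)
    pts=[]
    for r in range(213,230):
        w=red[r,195:230]; 
        if w.sum()>50: pts.append(D(onz("top",((w*np.arange(195,230)).sum()/w.sum(),r),69)))
    pts=np.array(pts); s=np.polyfit(pts[:,0],pts[:,1],1); res=pts[:,1]-np.polyval(s,pts[:,0])
    print(k,"arm deg",np.degrees(np.arctan(s[0])).round(2),"x",pts[[0,-1],0].round(0),"rms",res.std().round(2),"y at pivot(-65)",np.polyval(s,-65).round(2))
def scenearm(k,row=None):
    f=cv2.imread(f"pics/scene{k}.png").astype(float); red=np.clip(f[...,2]-np.maximum(f[...,0],f[...,1])-60,0,None)
    pts=[]
    for c in range(249,260):
        w=red[150:172,c]
        if w.sum()>50: pts.append(D(onz("scene",(c,(w*np.arange(150,172)).sum()/w.sum()),67)))
    pts=np.array(pts); s=np.polyfit(pts[:,0],pts[:,1],1)
    print(k,"scene arm deg",np.degrees(np.arctan(s[0])).round(2),"x",pts[[0,-1],0].round(0),"rms",(pts[:,1]-np.polyval(s,pts[:,0])).std().round(2))
def lid(k):
    g=cv2.GaussianBlur(cv2.imread(f"pics/top{k}.png",0).astype(np.float32),(3,3),0)
    def cross(a,t=205):  # first crossing going from inside to outside
        i=np.argmax(a<t); return i-1+(a[i-1]-t)/(a[i-1]-a[i])
    free=np.array([D(onz("top",(c,r0+cross(g[r0:r0+14,c])),60)) for c in list(range(176,205))+list(range(226,255)) for r0 in [int(233-(c-180)*.1)-4]])
    L=[];R=[]
    for r in range(185,226):
        L.append(D(onz("top",(174-cross(g[r,160:175][::-1],190),r),60))); x0=250
        R.append(D(onz("top",(x0+cross(g[r,x0:x0+18],190),r),60)))
    for nm,q,ax in(("free",free,1),("left",np.array(L),0),("right",np.array(R),0)):
        s=np.polyfit(q[:,ax],q[:,1-ax],1); e=q[:,1-ax]-np.polyval(s,q[:,ax]); ok=abs(e)<1.5*e.std()+.2; s=np.polyfit(q[ok,ax],q[ok,1-ax],1)
        print(k,nm,"rot",round(np.degrees(np.arctan(s[0]))*(-1 if ax else 1),2),"at",s[1].round(1),"rms",e[ok].std().round(2))
for k in sys.argv[1:]: armang(k);scenearm(k);lid(k)
E
python3 ang2.py 4 5
```

```text
4 arm deg 8.7 x [-24. -55.] rms 0.17 y at pivot(-65) -0.49
4 scene arm deg 4.48 x [-59. -30.] rms 0.39
4 free rot 2.17 at -54.5 rms 0.12
4 left rot 2.57 at 87.0 rms 0.26
4 right rot 2.47 at -82.8 rms 0.19
5 arm deg 3.72 x [-24. -55.] rms 0.11 y at pivot(-65) -0.67
5 scene arm deg 0.37 x [-58. -28.] rms 0.5
5 free rot 1.15 at -53.7 rms 1.2
5 left rot 2.77 at 86.9 rms 0.29
5 right rot 1.85 at -82.8 rms 0.82
```

```bash
cat > ang3.py <<'E'
from h import *
import sys
D=lambda v:np.array([(v[:2]-BC[:2])@ux[:2],(v[:2]-BC[:2])@uy[:2]])
def edges(a,t):
    i=int(np.argmin(a)); l=i
    while a[l]<t:l-=1
    r=i
    while a[r]<t:r+=1
    return l+(a[l]-t)/(a[l]-a[l+1]), r-(a[r]-t)/(a[r]-a[r-1])
def rep(n,E,zs):
    for nm,q,z in zip("ab",zip(*E),zs):
        p=np.array([D(onz(n,x,z)) for x in q]); ok=(p[:,0]>-54)&(p[:,0]<-26); p=p[ok]
        s=np.polyfit(p[:,0],p[:,1],1); print(" ",n,nm,"deg",np.degrees(np.arctan(s[0])).round(2),len(p),"rms",(p[:,1]-np.polyval(s,p[:,0])).std().round(2),"y(-65)",np.polyval(s,-65).round(2))
for k in sys.argv[1:]:
    print(k); ch=lambda n:cv2.imread(f"pics/{n}{k}.png")[...,1].astype(float)
    g=ch("top"); E=[]
    for r in range(210,230):
        try:l,h=edges(g[r,195:232],110);E.append(((195+l,r),(195+h,r)))
        except IndexError:pass
    rep("top",E,(70,64))
    g=ch("scene"); E=[]
    for c in range(247,264):
        try:l,h=edges(g[146:175,c],110);E.append(((c,146+l),(c,146+h)))
        except IndexError:pass
    rep("scene",E,(70,64))
E
python3 ang3.py 4 5
```

```text
4
  top a deg 9.15 14 rms 0.11 y(-65) 4.36
  top b deg 10.13 14 rms 0.19 y(-65) -6.4
  scene a deg 10.07 12 rms 6.52 y(-65) 5.56
  scene b deg 10.34 10 rms 0.36 y(-65) -5.01
5
  top a deg 3.75 14 rms 0.12 y(-65) 4.31
  top b deg 4.39 14 rms 0.25 y(-65) -6.21
  scene a deg 14.05 11 rms 9.22 y(-65) 3.52
  scene b deg 4.12 10 rms 0.19 y(-65) -4.86
```

Edges from both views agree: the arm is at 4.1° against a lid axis of about 2.4°, so about 1.7° (1.5 mm) remains. The last contact was at TCP y = 22.6 mm, so the target is 21.1 mm.

```bash
for i in 1 2; do python3 -m crank '[{"grip":0,"x":-0.035,"y":0,"z":0,"yaw":0},{"grip":0,"x":-0.07,"y":0,"z":0,"yaw":0},{"grip":0,"x":-0.105,"y":0,"z":0,"yaw":0},{"grip":0,"x":-0.14,"y":0,"z":0,"yaw":0},{"grip":0,"x":-0.14,"y":0,"z":0,"yaw":0}]' | grep force:; done
python3 -m crank '[{"grip":0,"x":-0.03,"y":0,"z":0,"yaw":0},{"grip":0,"x":-0.04,"y":0,"z":0,"yaw":0},{"grip":0,"x":-0.04,"y":0,"z":0,"yaw":0},{"grip":0,"x":-0.04,"y":0,"z":0.03,"yaw":0},{"grip":0,"x":-0.04,"y":0,"z":0.06,"yaw":0}]' | grep force:
python3 -c "
from h import *
where(); go(-15.5,24.5,91.5)"
```

```text
force: [0.1, 0.1, -0.3]
gripper_force: 0.0
force: [-0.2, 0.2, -0.2]
gripper_force: 0.0
force: [0.0, -1.3, -0.4]
gripper_force: 0.0
t 13.9333 box-frame TCP [-14.1  44.1  92.7] rot [179.7  -0.2  86.9] F [ 0.02 -1.25 -0.39] w 0.1
shift m [-0.0196 -0.002   0.0012]
```

```bash
python3 -m crank '[{"grip":0,"x":-0.006,"y":0,"z":0,"yaw":0},{"grip":0,"x":-0.012,"y":0,"z":0,"yaw":0},{"grip":0,"x":-0.016,"y":0,"z":0,"yaw":0},{"grip":0,"x":-0.018,"y":0,"z":0,"yaw":0},{"grip":0,"x":-0.018,"y":0,"z":0,"yaw":0}]' | grep force:
python3 -c "
from h import *
where(); go(-15.5,21.1,91.5)"
```

```text
force: [0.4, -0.0, -0.2]
gripper_force: 0.0
t 14.35 box-frame TCP [-14.2  24.7  93.1] rot [ 1.798e+02 -1.000e-01  8.690e+01] F [ 0.35 -0.01 -0.19] w 0.5
shift m [-0.0035 -0.0014  0.0016]
```

```bash
python3 -m crank '[{"grip":0,"x":-0.001,"y":0,"z":0,"yaw":0},{"grip":0,"x":-0.002,"y":0,"z":0,"yaw":0},{"grip":0,"x":-0.003,"y":0,"z":0,"yaw":0},{"grip":0,"x":-0.0035,"y":0,"z":0,"yaw":0},{"grip":0,"x":-0.0035,"y":0,"z":0,"yaw":0}]' | grep force:
python3 -c "
from h import *
where()"
python3 -m crank '[{"grip":0,"x":0.012,"y":0,"z":0,"yaw":0},{"grip":0,"x":0.025,"y":0,"z":0,"yaw":0},{"grip":0,"x":0.025,"y":0,"z":-0.03,"yaw":0},{"grip":0,"x":0.025,"y":0,"z":-0.06,"yaw":0},{"grip":0,"x":0.06,"y":0,"z":-0.06,"yaw":0}]' | grep force:
for i in 1 2; do python3 -m crank '[{"grip":0,"x":0.035,"y":0,"z":0,"yaw":0},{"grip":0,"x":0.07,"y":0,"z":0,"yaw":0},{"grip":0,"x":0.105,"y":0,"z":0,"yaw":0},{"grip":0,"x":0.14,"y":0,"z":0,"yaw":0},{"grip":0,"x":0.16,"y":0,"z":0,"yaw":0}]' | grep force:; done
python3 -m crank '[{"grip":0,"x":0.02,"y":0,"z":0,"yaw":0},{"grip":0,"x":0.02,"y":0,"z":0,"yaw":0},{"grip":0,"x":0.02,"y":0,"z":0,"yaw":0},{"grip":0,"x":0.02,"y":0,"z":0,"yaw":0},{"grip":0,"x":0.02,"y":0,"z":0,"yaw":0}]' | grep force:
python3 m.py 6; python3 ang3.py 6; python3 ang2.py 6
```

```text
force: [-0.0, -0.0, 0.1]
gripper_force: 0.2
t 14.7667 box-frame TCP [-15.2  21.2  91.6] rot [180.  -0.  87.] F [-0.   -0.01  0.1 ] w 0.7
force: [1.4, 0.6, -0.2]
gripper_force: 0.0
force: [0.1, -0.0, 0.2]
gripper_force: 0.0
force: [-0.2, -0.2, 0.0]
gripper_force: 0.0
force: [-0.1, 0.0, -0.1]
gripper_force: 0.0
t 16.4333 box-frame TCP [-29.  420.2 151.5] rot [-180.     0.    86.9] F [-0.12  0.05 -0.08] w 0.2
red top [211 205] [219 238] 171
6
  top a deg 1.78 14 rms 0.09 y(-65) 4.42
  top b deg 3.07 14 rms 0.11 y(-65) -6.31
  scene a deg 9.38 11 rms 9.41 y(-65) 5.59
  scene b deg 5.03 10 rms 0.26 y(-65) -5.88
6 arm deg 0.51 x [-24. -55.] rms 0.15 y at pivot(-65) 0.14
6 scene arm deg 0.97 x [-56. -27.] rms 0.38
6 free rot 2.55 at -54.1 rms 0.93
6 left rot 2.61 at 87.0 rms 0.26
6 right rot 2.39 at -82.8 rms 0.15
```

View pics/top6.png

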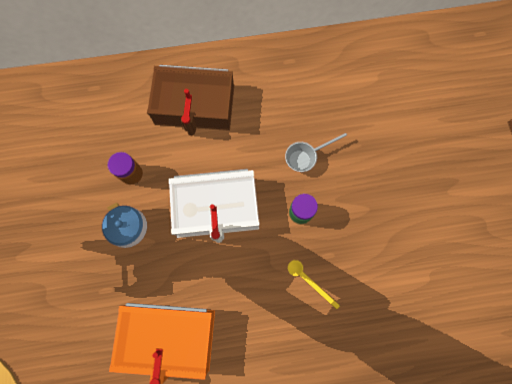

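The final view shows the lid shut and the arm pointing straight in from (215,235) to (212,207). Arm direction is 2.4° against a lid axis of 2.4–2.5°, and the jars, bowl and strainer are unmoved.

```bash
python3 -c "
from workcell import *
print(job_done())"
```

```text
the job is handed in; nothing more can be done
None
```

The lid is fully shut and the red latch points straight in over it, square to the front edge to within about 1° by the top camera (the side view was less certain). The spoon is still in its box, the jars, bowl and strainer haven't moved, and the job is handed in.

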